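Centre-punch the next pin position through the gauge slot, against the stop

ROBOT

A 6-joint arm with a two-finger parallel gripper is mounted at the origin on the work surface. World frame = base frame: x ahead of the robot, y to its left, z up, the work surface at z = 0. Lengths are in mm, angles in rad, forces in N, time in s.
With the tool pointing down it reaches from about 350 to 775 mm from the base axis. Payload 5.5 kg.
Tool frame: the origin (TCP) lies at the very end of the fingers, on their centre line; the grasp point (between the pads) lies 19 mm behind it (robot.grasp_offset is the distance from the TCP to the grasp point, in mm); z points along the fingers, y is the direction in which the jaws open and shut (so a half turn about z gives the same grasp; the last joint's range is limited). The gripper opens to 85 mm and grips with 20 to 120 N. Pads are 22 mm wide; open, the fingers measure 114 mm over their backs; the gripper's body (76 mm by 85 mm) begins 54 mm behind the grasp point. The pads swing forward as they close: fully open they stand 13 mm farther back than shut.
Start: joints at [1.189, 0.313, 0.046, 1.304, 0, 1.431], TCP at [137.707, 558.309, 231.323] pointing down, gripper open.
Joint ranges: [-2.76, 2.76], [-0.86, 1.69], [-1.03, 1.26], [-2.2, 2.34], [-1.47, 1.5], [-3.14, 3.14]. Speed limits (rad/s): [2.57, 2.57, 3.14, 3.14, 3.14, 3.14].

INTERFACE

Orientations are given as a unit quaternion [w, x, y, z].
In Python, from bench import robot, optics, workorder gives the robot as it stands. The module is installed in compiled form; this text tells all that it offers.
- The arm moves only by the tool play_rows, never from a script. Its argument "plan" is a list of rows, each a list of 5 numbers: the finger opening in mm, from 0 to 85.4, then the shift along the tool's x, y, z in mm, then the turn about the tool's z in degrees. A call has 1 to 12 rows; each row shifts and turns the pose as measured when the row begins, along the tool's axes as they then stand; what a row does not reach is not made up. A row lasts 1/12 s, in which the tool goes at most 41.7 mm and 7.16 degrees, less where a joint would pass 70% of its speed; a pose out of reach is approached as far as the arm can. A call with a gripper value outside its range is refused whole. The fingers move at their own pace and stop on an object; "newtons" is the grip in N (left out, the last holds). Time passes only in rows, so rows that do not move let the fingers close. It gives the time, the measured TCP pose, the force and the opening at its end, in the units of the state.
- robot.sense(): the state, without advancing time (a new reading comes with each control period).
- optics.read_camera(name): name is "scene" or "top"; returns the picture (384x512x3 uint8, red, green, blue); there is no depth.
- optics.camera_info(name): a dict with "K" (3x3 intrinsics, pixels), "R" (3x3) and "t" (3): a world point X has camera coordinates R X + t. Camera axes: x right, y down, z forward; pixel columns grow to the right and rows downward; lengths in mm; the calibration is good to about 2 mm. A picture is of the moment at which its call begins. camera_info takes no time and is no camera call.
- workorder.job_done(): hands the job in, once; it reports no verdict.
The state is a dict: "t": time; "qpos": joint angles; "dq": joint speeds; "joint_torque": joint torques, N m; "tool_pos": TCP position; "orientation": TCP orientation; "ft_force": force on the tool from outside, world axes, zero at the start; "wrist_torque": the same for the moment, N m; "width": finger opening in mm.
Only numpy, scipy, OpenCV 4.12 (cv2) and the standard library are available. Lean on these libraries where they do the work, as an engineer would, in place of code of your own. Each camera call takes 0.05 s, during which the arm holds its last target.

TASK

Take the automatic centre punch from the tool rack and mark the next pin hole on the white display riser: with the punch's nose down in the slot of the blue gauge and touching the red stop, hold the punch upright and press it straight down until its spring trips with a snap. Feel for the stop gently so that it does not creep from its setting, fire the punch nowhere else, and do not keep bearing down hard on the board once it has snapped. Then stand the punch back in its rack hole and let go, leaving the clay animals where they are.

Things in the scene. Friction and masses are not known exactly. Their poses are not given: they have to be found in the camera images.
- punch_grip (a point): Automatic centre punch, 118 mm, 0.1 kg, standing point down in the rack; round, any yaw serves. Above the 26 mm nose: a taper 12 to 16 mm wide, a steel barrel 16 mm in diameter (34 to 106 mm above the tip), a brass cap up to 118 mm. This point: on the axis, mid-grip, 80 mm above the tip with the nose out, 38 mm below the top, 36 mm above the rack's top. z runs up the punch.
- punch_tip (a point): The punch's point, at the lower end of its slim steel nose, 6 mm in diameter with a rounded cone end, showing 26 mm below the barrel. z runs up the punch. The nose slides into the barrel against a spring.
- nose (a joint): How far the nose is pushed in, m: 0 out, 0.008 hard at its end. It gives from about 6 N, the force rises to about 13 N near 4 mm; there the spring trips: the nose snaps in about 2 mm and the force falls at once to about 3 to 5 N, up to the hard end. More than 0.005 means tripped: the mark is made. Let go, it springs out again.
- riser: Low white display box, 320 mm in x, 520 mm in y, 45 mm high, fixed on the table. Origin under its centre, 45 mm below its top face. The mark goes on its top face.
- gauge: Flat blue anodised hole-spacing gauge screwed down on the riser's top: a bar 50 mm in x, 250 mm in y, 5 mm thick, with a brass screw head 17 mm in diameter, 7 mm high, on the centre line 108 mm either side of the middle. Origin at the middle of its underside, on the riser's top.
- slot (a point): Middle of the gauge's slot, on its floor (the riser's top). The slot, 8 mm wide, goes through the bar along the gauge's y, from -80 to +80 mm. A red stop is clamped in its +y part: its flat face, square to the slot, looks to -y and is somewhere from y = -5 to +45 mm, not measured: see or feel it. Short of the face the slot is free.
- gauge_top (a point): Middle of the slot at the level of the bar's top. The red stop is 36 x 36 mm, 9 mm high above the bar, its tongue fills the slot; on it a brass thumbscrew, 19 mm wide, 13 mm high, 24 mm behind the face. The nose touches the face when the punch's axis is 3 mm before it. Pushes up to 10 N leave the stop in place; above 12 N it creeps. The judge's point stop_face is the foot of this face, axes as the gauge's.
- rack: Tool rack, a fixed wooden block 64 mm in x, 140 mm in y, 50 mm high, origin under its centre. The punch's hole is at x = 0, y = +32 mm. Two pencils stand in it at y = -40 and -46 mm, up to 65 mm above its top.
- rack_seat (a point): On the axis of the rack's punch hole, at the shoulder on which the punch's taper rests, 32 mm above the table and 18 mm below the rack's top. The hole is 19 mm in diameter down to the shoulder, its mouth chamfered 2 mm; below, a 9 mm hole takes the nose down to the table. Seated, the tip is 26 mm below this point.
- figure1_mid (a point): Fired clay bear, about 57 mm tall and 50 mm across, standing loose on the riser beyond the gauge; the point is 28 mm above its foot. Not to be disturbed.
- figure2_mid (a point): Fired clay dog, about 56 mm tall and 50 mm across, standing loose on the riser beyond the gauge; the point is 28 mm above its foot. Not to be disturbed.
- figure3_mid (a point): Fired clay rabbit, about 66 mm tall and 50 mm across, standing loose on the riser beyond the gauge; the point is 28 mm above its foot. Not to be disturbed.
There are look-alikes about, which are no part of the job. Leave any green or orange look-alike of the part that bears figure2_mid alone.

How it is judged:
By the outcome, as a careful person would: the job done as asked, in the order asked, and still so for the second after the job is handed in, with the robot touching nothing.
It also fails if it takes over 61 s, if anything falls off the work surface, if the arm or the gripper's body presses on something with over 40 N, if the wrist force passes 120 N, or if a joint passes its speed limit or range.

## Working session

There is one attempt and no reset: what is moved stays moved. The work goes in short steps, Python scripts to look and compute and a tool call to move; the robot and the scene stay as the last step left them, time stands still between calls to the robot, and variables do not carry over. Pictures are saved under pics/ and viewed, and the job is handed in when it is done.

Besides the shell and the picture viewer there is one more tool, called by a JSON object that holds its "name" and its "arguments". play_rows: Moves the arm, as the interface text tells. Its arguments: {"type":"object","properties":{"plan":{"type":"array","items":{"type":"array","items":{"type":"number"}}},"newtons":{"type":"number"}},"required":["plan"]}

```bash
mkdir -p pics
python3 - <<'E'
from bench import robot,optics
import cv2,numpy as np
s=robot.sense();print({k:(np.round(v,3).tolist() if not isinstance(v,(int,float)) else v) for k,v in s.items()})
for n in("scene","top"):
    im=optics.read_camera(n);cv2.imwrite(f"pics/{n}0.png",im[:,:,::-1]);i=optics.camera_info(n)
    print(n,{k:np.round(np.array(v),4).tolist() for k,v in i.items()})
E
```

```text
{'t': 0.0, 'qpos': [1.189, 0.314, 0.045, 1.304, 0.0, 1.431], 'dq': [-0.0, 0.0, 0.002, 0.001, -0.002, -0.0], 'joint_torque': [-0.0, -48.063, 29.853, 0.02, -0.0, 0.0], 'tool_pos': [137.487, 557.805, 230.402], 'orientation': [-0.0, 0.121, 0.993, -0.001], 'ft_force': [-0.76, 0.046, -0.529], 'wrist_torque': [0.018, -0.032, 0.028], 'width': 85.44424280935812}
scene {'K': [[431.6778, 0.0, 256.2989], [0.0, 431.6778, 192.0974], [0.0, 0.0, 1.0]], 'R': [[0.7102, 0.7037, -0.0195], [0.4349, -0.4604, -0.7739], [-0.5536, 0.5411, -0.633]], 't': [-420.3261, -233.6187, 1440.9344]}
top {'K': [[382.9763, 0.0, 256.0062], [0.0, 382.9763, 195.5868], [0.0, 0.0, 1.0]], 'R': [[-0.0038, -1.0, -0.0008], [-0.9985, 0.0038, -0.0553], [0.0553, 0.0006, -0.9985]], 't': [-32.6591, 611.658, 939.2317]}
```

View pics/scene0.png

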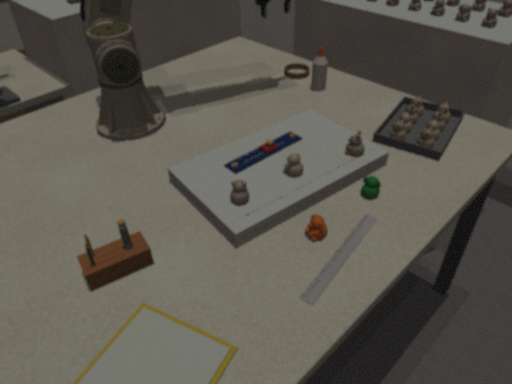

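View pics/top0.png

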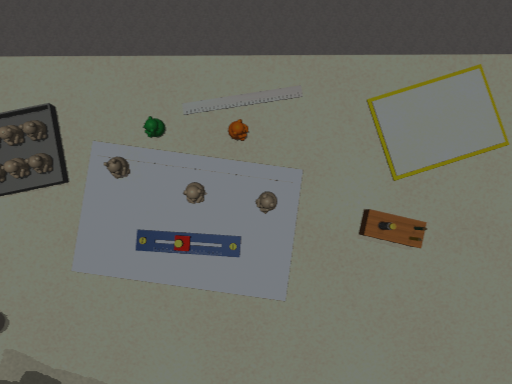

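```bash
cat > h.py <<'E'
import numpy as np,cv2
from bench import robot,optics
def p2w(n,u,v,z):
    i=optics.camera_info(n);K,R,t=[np.array(i[k],float) for k in "KRt"]
    d=R.T@np.linalg.solve(K,[u,v,1]);c=-R.T@t
    return c+d*(z-c[2])/d[2]
def w2p(n,X):
    i=optics.camera_info(n);K,R,t=[np.array(i[k],float) for k in "KRt"]
    p=K@(R@np.array(X,float)+t);return p[:2]/p[2]
def crop(im,u0,v0,u1,v1,s,f):
    c=im[v0:v1,u0:u1,::-1].astype(float);c=np.clip(c*1.6,0,255).astype(np.uint8)
    cv2.imwrite(f,cv2.resize(c,None,fx=s,fy=s,interpolation=cv2.INTER_CUBIC))
def st():
    s=robot.sense();print("t",round(s['t'],2),"pos",np.round(s['tool_pos'],1),"q",np.round(s['orientation'],4),"F",np.round(s['ft_force'],1),"M",np.round(s['wrist_torque'],2),"w",round(s['width'],1),"j",np.round(s['qpos'],3));return s
E
python3 - <<'E'
from h import *
a=cv2.imread("pics/top0.png")[:,:,::-1];b=cv2.imread("pics/scene0.png")[:,:,::-1]
crop(a,130,220,250,265,6,"pics/c1.png");crop(a,350,195,440,260,8,"pics/c2.png")
crop(b,70,210,160,290,7,"pics/c3.png");crop(b,215,125,315,180,7,"pics/c4.png")
E
```

```text
(no output)
```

View pics/c1.png

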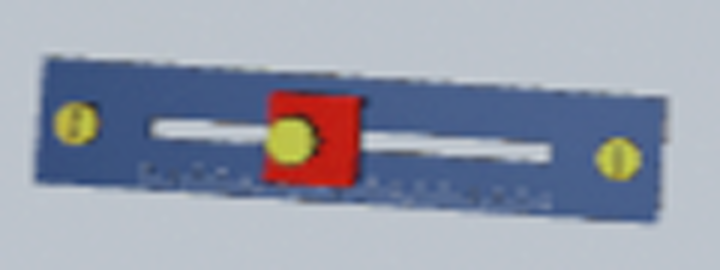

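View pics/c2.png

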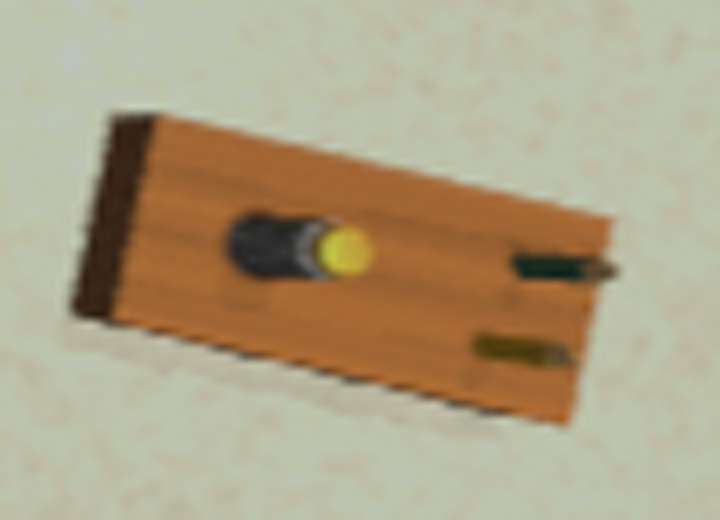

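View pics/c3.png

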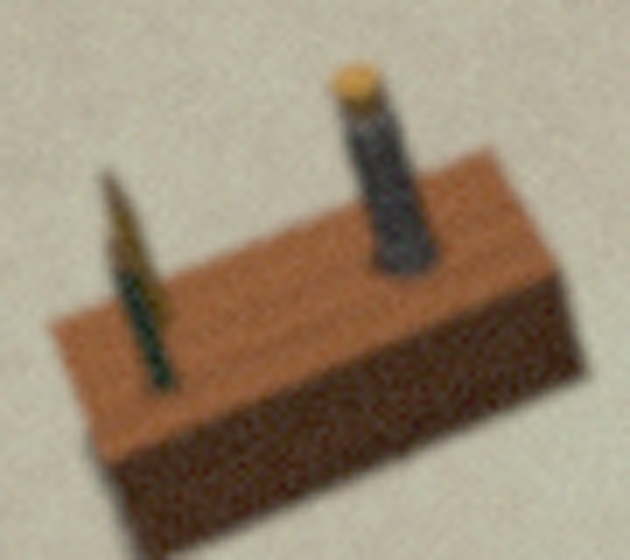

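View pics/c4.png

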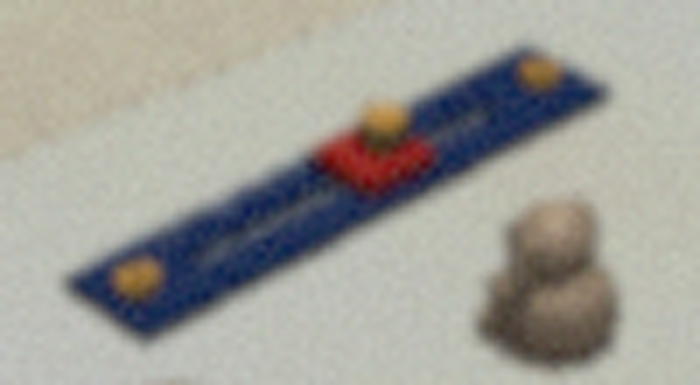

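Run:
```python
from h import *
def P(n,U,V,s,u0,v0,z): return p2w(n,(U+.5)/s-.5+u0,(V+.5)/s-.5+v0,z)
r=lambda x:np.round(x,1)
T1=lambda U,V,z:P("top",U,V,6,130,220,z)
T2=lambda U,V,z:P("top",U,V,8,350,195,z)
S3=lambda U,V,z:P("scene",U,V,7,70,210,z)
S4=lambda U,V,z:P("scene",U,V,7,215,125,z)
print("cap top",r(T2(345,250,124)),"base",r(T2(255,243,50)),"scene cap",r(S3(357,80,124)),"scene base",r(S3(408,262,50)))
c=[T2(*q,50) for q in((155,115),(612,217),(570,426),(115,320))];print("rack",r(c));m=np.mean(c,0)
d=(c[0]-c[1]+c[3]-c[2]);L=np.linalg.norm(d)/2;d/=np.linalg.norm(d);print(r(m),L,"hole",r(m+32*d), "yaw",np.degrees(np.arctan2(-d[0],d[1])))
e=c[0]-c[3];print(np.linalg.norm(e))
c=[T1(*q,50) for q in((45,57),(668,97),(657,220),(36,183))];m=np.mean(c,0);d=(c[0]-c[1]+c[3]-c[2]);L=np.linalg.norm(d)/2;d/=np.linalg.norm(d)
print("gauge",r(m),L,"yaw",np.degrees(np.arctan2(-d[0],d[1])),np.linalg.norm(c[0]-c[3]))
a,b=T1(77,124,57),T1(619,160,57);print("screws",r(a),r(b),np.linalg.norm(a-b),r((a+b)/2),np.degrees(np.arctan2(-(a-b)[0],(a-b)[1])))
a,b=T1(150,129,45),T1(552,153,45);print("slot ends",r(a),r(b),np.linalg.norm(a-b),r((a+b)/2),np.degrees(np.arctan2(-(a-b)[0],(a-b)[1])))
for z,q in((59,((272,92),(361,96),(355,187),(263,183))),): 
  for k in q: 
    w=T1(*k,z);print("stop",r(w),"along",np.dot(w-m,d).round(1))
sc=[S4(*q,50) for q in((68,285),(148,340),(608,94),(527,45))];print("gauge scene",r(np.mean(sc,0)),r(sc))
a,b=S4(540,70,57),S4(138,277,57);print("screws scene",r(a),r(b),r((a+b)/2))
for n,U in(("bear",(194,192)),("rab",(116,167)),("dog",(266,201))): print(n,r(p2w("top",*U,85)))
for n,U in(("bl",(240,193)),("mid",(293,166)),("r",(355,145))): print(n,r(p2w("scene",*U,75)))
```

```text
cap top [ 537.7 -336.4  124. ] base [ 538.  -335.7   50. ] scene cap [ 537.7 -336.3  124. ] scene base [ 539.6 -338.1   50. ]
rack [[ 576.5 -306.5   50. ]
 [ 545.4 -442.9   50. ]
 [ 483.1 -428.6   50. ]
 [ 515.2 -293.3   50. ]]
[ 530.  -367.8   50. ] 139.53056777059106 hole [ 537.3 -336.6   50. ] yaw -13.082786637389228
62.73132040762903
gauge [497.2 127.9  50. ] 248.84551602123744 yaw -3.734275965006104 50.1381660948766
screws [504.  235.4  57. ] [489.   20.7  57. ] 215.24993603181446 [496.5 128.   57. ] -3.989942183345815
slot ends [501.2 209.6  45. ] [491.   48.3  45. ] 161.6698457873748 [496.1 129.   45. ] -3.6091567160583
stop [516.4 157.8  59. ] along 31.1
stop [514.7 122.6  59. ] along -4.2
stop [479.  124.7  59. ] along -4.3
stop [480.7 161.1  59. ] along 32.0
gauge scene [498.1 128.4  50. ] [[467.3   5.5  50. ]
 [515.2   2.5  50. ]
 [530.  249.7  50. ]
 [479.9 256.   50. ]]
screws scene [504.4 236.   57. ] [490.4  21.   57. ] [497.4 128.5  57. ]
bear [616.6 108.8  85. ]
rab [675.7 290.8  85. ]
dog [595.1 -58.1  85. ]
bl [605.3 -66.4  75. ]
mid [625.1 101.7  75. ]
r [683.8 290.1  75. ]
```

{"name": "play_rows", "arguments": {"plan": [[50,-32,-24,0,0],[50,-32,-24,0,0],[50,-32,-24,0,0],[50,-32,-24,0,0],[50,-32,-24,0,0],[50,-32,-24,0,0],[50,-32,-24,0,0],[50,-32,-24,0,0],[50,-32,-24,0,0],[50,-32,-24,0,0],[50,-32,-24,0,0],[50,-32,-24,0,0]]}}

```text
t: 1.1
tool_pos: [447.3, 177.0, 224.6]
orientation: [-0.003, 0.112, 0.994, -0.003]
ft_force: [0.5, 1.4, -0.2]
width: 50.5
```

```bash
cat >> h.py <<'E'
from scipy.spatial.transform import Rotation as Ro
def go(X,yaw=None):
    s=st();q=s['orientation'];R=Ro.from_quat([q[1],q[2],q[3],q[0]]).as_matrix()
    D=np.array(X,float)-s['tool_pos'];d=R.T@D
    y=np.degrees(np.arctan2(-R[0,1],R[1,1]))
    print("tooldelta",np.round(d,1),"norm",round(np.linalg.norm(d),1),"yaw",round(y,2),"tilt z axis",np.round(R[:,2]*180/np.pi,2), "turn needed",None if yaw is None else round(-(yaw-y),2))
E
python3 -c "
from h import *
go([537.7,-336.3,190],-13)"
```

```text
t 1.1 pos [447.3 177.  224.6] q [-0.0031  0.1118  0.9937 -0.0025] F [ 0.5  1.4 -0.2] M [ 0.07 -0.01 -0.03] w 50.5 j [ 0.211  0.141 -0.192  1.245 -0.003  0.436]
tooldelta [-202.4 -480.2   36.2] norm 522.3 yaw -12.84 tilt z axis [ -0.39  -0.25 -57.29] turn needed 0.16
```

{"name": "play_rows", "arguments": {"plan": [[50,-15.5,-37,1.5,0],[50,-15.5,-37,1.5,0],[50,-15.5,-37,1.5,0],[50,-15.5,-37,1.5,0],[50,-15.5,-37,1.5,0],[50,-15.5,-37,1.5,0],[50,-15.5,-37,1.5,0],[50,-15.5,-37,1.5,0],[50,-15.5,-37,1.5,0],[50,-15.5,-37,1.5,0],[50,-15.5,-37,1.5,0],[50,-15.5,-37,1.5,0]]}}

```text
t: 2.1
tool_pos: [530.2, -315.4, 202.6]
orientation: [-0.005, 0.113, 0.994, -0.001]
ft_force: [0.5, -0.2, 0.2]
width: 50.2
```

```bash
python3 -c "
from h import *
go([537.7,-336.3,190],-13)"
```

```text
t 2.1 pos [ 530.2 -315.4  202.6] q [-4.700e-03  1.127e-01  9.936e-01 -8.000e-04] F [ 0.5 -0.2  0.2] M [ 0.03 -0.02  0.02] w 50.2 j [-0.664  0.411  0.117  1.285 -0.006 -0.438]
tooldelta [-12.1 -18.7  12.6] norm 25.6 yaw -12.94 tilt z axis [-5.500e-01 -2.000e-02 -5.729e+01] turn needed 0.06
```

{"name": "play_rows", "arguments": {"plan": [[50,-6,-9,6,0],[50,-6,-9,6,0],[50,0,0,0,0],[50,0,0,0,0]]}}

```text
t: 2.43
tool_pos: [536.9, -344.7, 185.4]
orientation: [-0.006, 0.117, 0.993, -0.0]
ft_force: [0.8, 0.9, 0.2]
width: 49.7
```

```bash
python3 -c "
from h import *
go([537.7,-336.3,67],-13)
im=optics.read_camera('top');crop(im,330,170,450,270,6,'pics/t1.png')
im=optics.read_camera('scene');crop(im,60,130,180,290,4,'pics/s1.png')
st()
"
```

```text
t 2.43 pos [ 536.9 -344.7  185.4] q [-6.400e-03  1.174e-01  9.931e-01 -4.000e-04] F [0.8 0.9 0.2] M [ 0.07 -0.01 -0.03] w 49.7 j [-0.693  0.461  0.153  1.272 -0.008 -0.457]
tooldelta [ -0.3   8.6 118.4] norm 118.7 yaw -13.48 tilt z axis [-7.300e-01  4.000e-02 -5.729e+01] turn needed -0.48
t 2.53 pos [ 537.  -343.8  185.9] q [-6.300e-03  1.167e-01  9.931e-01 -5.000e-04] F [ 0.8 -0.5  0.5] M [ 0.04 -0.04  0.01] w 50.0 j [-0.692  0.46   0.152  1.273 -0.008 -0.458]
```

View pics/s1.png

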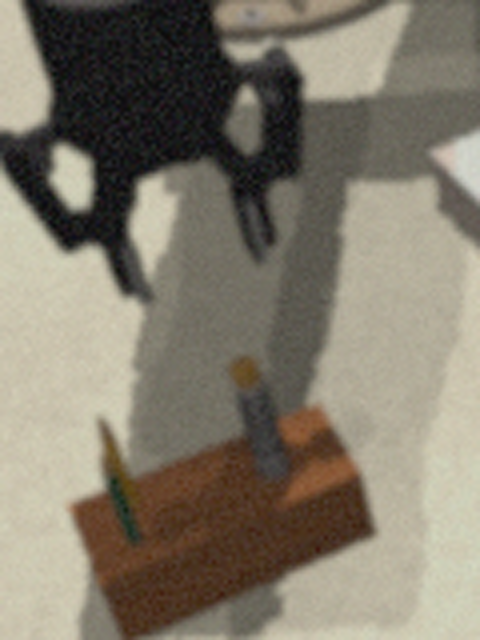

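View pics/t1.png

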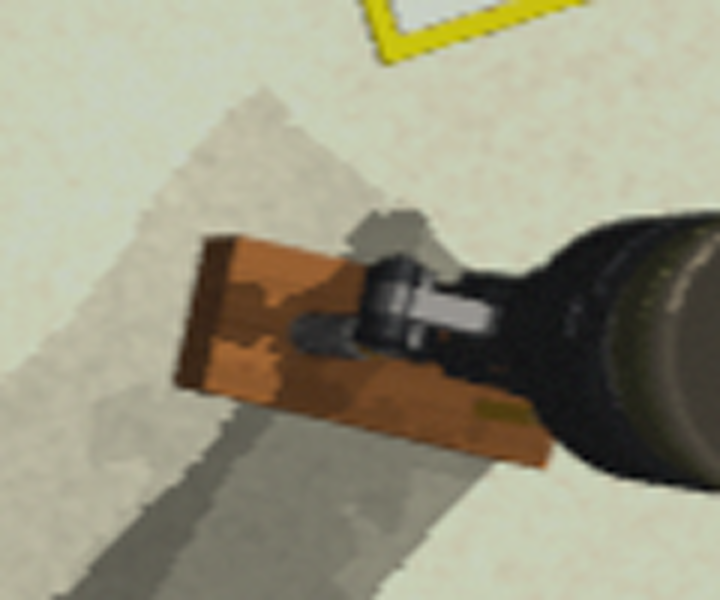

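{"name": "play_rows", "arguments": {"plan": [[50,0,8,10,0],[50,0,0,32,0],[50,0,0,30,0],[50,0,0,20,0],[50,0,0,0,0]]}}

```text
t: 2.95
tool_pos: [540.8, -328.5, 97.6]
orientation: [-0.002, 0.112, 0.994, -0.002]
ft_force: [-0.4, 0.2, 0.5]
width: 49.7
```

```bash
python3 -c "
from h import *
go([537.7,-336.3,67],-13)
"
```

```text
t 2.95 pos [ 540.8 -328.5   97.6] q [-0.0024  0.1118  0.9937 -0.0023] F [-0.4  0.2  0.5] M [ 0.05  0.06 -0.03] w 49.7 j [-0.67   0.491 -0.021  1.06  -0.006 -0.445]
tooldelta [ 1.2 -8.2 30.6] norm 31.7 yaw -12.84 tilt z axis [ -0.3   -0.23 -57.29] turn needed 0.16
```

{"name": "play_rows", "arguments": {"plan": [[50,1,-4,12,0],[50,0,0,8,0],[50,0,0,3,0],[50,0,0,0,0]]}}

```text
t: 3.28
tool_pos: [540.3, -327.5, 78.2]
orientation: [-0.001, 0.109, 0.994, -0.003]
ft_force: [0.4, 0.3, 0.1]
width: 50.0
```

```bash
python3 -c "
from h import *
go([537.7,-336.3,67],-13)
"
```

```text
t 3.28 pos [ 540.3 -327.5   78.2] q [-0.0014  0.1086  0.9941 -0.0026] F [0.4 0.3 0.1] M [ 0.06  0.01 -0.06] w 50.0 j [-0.669  0.502 -0.054  1.015 -0.006 -0.452]
tooldelta [ 0.6 -9.1 11.3] norm 14.5 yaw -12.46 tilt z axis [ -0.19  -0.27 -57.29] turn needed 0.54
```

{"name": "play_rows", "arguments": {"plan": [[50,0,-8,5,0]]}}

```text
t: 3.37
tool_pos: [539.8, -334.5, 75.3]
orientation: [-0.0, 0.107, 0.994, -0.003]
ft_force: [-0.1, 0.1, 0.1]
width: 49.9
```

{"name": "play_rows", "arguments": {"plan": [[50,0,0,0,0]]}}

```text
t: 3.45
tool_pos: [539.9, -335.6, 75.5]
orientation: [0.0, 0.108, 0.994, -0.003]
ft_force: [0.0, 0.2, 0.3]
width: 50.1
```

{"name": "play_rows", "arguments": {"plan": [[50,0,0,0,0]]}}

```text
t: 3.53
tool_pos: [540.3, -336.2, 76.4]
orientation: [0.001, 0.108, 0.994, -0.004]
ft_force: [0.0, -0.1, 0.2]
width: 50.3
```

```bash
python3 -c "
from h import *
go([537.7,-336.3,67],-13)
"
```

```text
t 3.53 pos [ 540.3 -336.2   76.4] q [ 7.000e-04  1.078e-01  9.942e-01 -3.800e-03] F [ 0.  -0.1  0.2] M [-0.01  0.05 -0.  ] w 50.3 j [-0.68   0.508 -0.049  1.009 -0.006 -0.464]
tooldelta [ 2.6 -0.5  9.4] norm 9.7 yaw -12.38 tilt z axis [ 3.000e-02 -4.400e-01 -5.729e+01] turn needed 0.62
```

{"name": "play_rows", "arguments": {"plan": [[50,2.5,-0.5,6,0.5],[50,0,0,5,0],[50,0,0,1,0]]}}

```text
t: 3.78
tool_pos: [538.4, -337.7, 65.2]
orientation: [0.002, 0.113, 0.994, -0.005]
ft_force: [-0.8, 0.6, -0.4]
width: 49.8
```

```bash
python3 -c "
from h import *
go([537.7,-336.3,67],-13)
im=optics.read_camera('top');crop(im,330,170,450,270,6,'pics/t2.png')
im=optics.read_camera('scene');crop(im,60,130,180,290,4,'pics/s2.png')
go([537.7,-336.3,67],-13)
"
```

```text
t 3.78 pos [ 538.4 -337.7   65.2] q [ 0.0022  0.1131  0.9936 -0.0048] F [-0.8  0.6 -0.4] M [0.05 0.05 0.03] w 49.8 j [-0.684  0.513 -0.07   0.979 -0.006 -0.457]
tooldelta [ 1.   1.2 -1.8] norm 2.4 yaw -12.99 tilt z axis [  0.19  -0.57 -57.29] turn needed 0.01
t 3.88 pos [ 538.4 -337.6   65.4] q [ 0.002   0.113   0.9936 -0.0047] F [ 0.4 -0.1  0.3] M [-0.01  0.02  0.06] w 50.0 j [-0.684  0.513 -0.07   0.98  -0.006 -0.457]
tooldelta [ 1.   1.1 -1.6] norm 2.2 yaw -12.98 tilt z axis [  0.17  -0.56 -57.29] turn needed 0.02
```

View pics/s2.png

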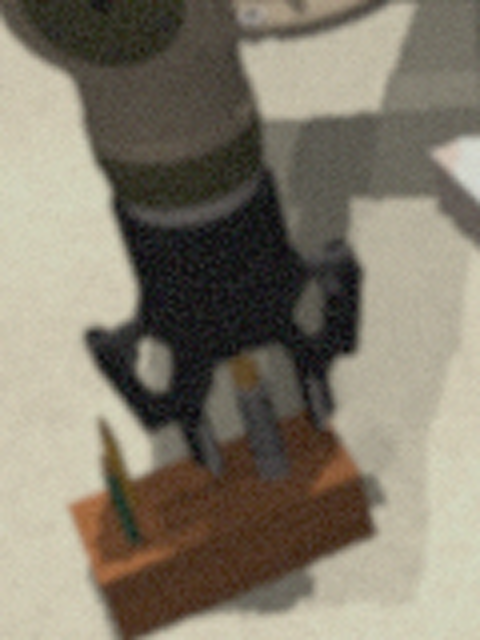

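{"name": "play_rows", "arguments": {"plan": [[30,0.8,1,0,0],[16,0,0,0,0],[10,0,0,0,0],[5,0,0,0,0]], "newtons": 30}}

```text
t: 4.22
tool_pos: [537.7, -336.2, 65.4]
orientation: [0.002, 0.113, 0.994, -0.004]
ft_force: [-0.6, -0.3, -2.0]
width: 14.6
```

{"name": "play_rows", "arguments": {"plan": [[0,0,0,0,0],[0,0,0,0,0],[0,0,0,0,0]], "newtons": 80}}

```text
t: 4.47
tool_pos: [537.8, -336.1, 65.5]
orientation: [0.002, 0.113, 0.994, -0.005]
ft_force: [-0.0, -0.9, -1.5]
width: 14.7
```

```bash
python3 -c "
from h import *
go([537.7,-336.3,67],-13)
"
```

```text
t 4.47 pos [ 537.8 -336.1   65.5] q [ 0.0019  0.1129  0.9936 -0.0046] F [-0.  -0.9 -1.5] M [-0.03  0.02  0.02] w 14.7 j [-0.682  0.511 -0.073  0.979 -0.006 -0.456]
tooldelta [ 0.  -0.2 -1.5] norm 1.5 yaw -12.96 tilt z axis [  0.15  -0.55 -57.29] turn needed 0.04
```

{"name": "play_rows", "arguments": {"plan": [[0,0,0,-8,0],[0,0,0,-15,0],[0,0,0,-20,0],[0,0,0,-25,0],[0,0,0,-25,0],[0,0,0,-15,0]]}}

```text
t: 4.97
tool_pos: [535.1, -333.6, 173.6]
orientation: [-0.002, 0.113, 0.994, -0.002]
ft_force: [0.8, -0.1, -0.6]
width: 14.1
```

```bash
python3 -c "
from h import *
go([490,30,165],-3.8)
"
```

```text
t 4.97 pos [ 535.1 -333.6  173.6] q [-0.0022  0.1131  0.9936 -0.0023] F [ 0.8 -0.1 -0.6] M [ 0.   -0.04 -0.04] w 14.1 j [-0.682  0.443  0.095  1.224 -0.006 -0.455]
tooldelta [125.6 344.2   7.3] norm 366.5 yaw -12.99 tilt z axis [ -0.28  -0.23 -57.29] turn needed -9.19
```

{"name": "play_rows", "arguments": {"plan": [[0,6,18,0,-0.9],[0,10,34,0,-0.9],[0,10,35,0,-0.9],[0,10,35,0,-0.9],[0,10,35,0,-0.9],[0,10,35,0,-0.9],[0,10,35,0,-0.9],[0,10,35,0,-0.9],[0,10,35,0,-0.9],[0,9,30,0,-0.9],[0,3,12,0,0],[0,0,0,0,0]]}}

```text
t: 5.97
tool_pos: [489.8, 25.2, 181.9]
orientation: [0.007, 0.034, 0.999, -0.006]
ft_force: [-0.2, 0.0, -0.3]
width: 14.1
```

```bash
python3 -c "
from h import *
go([495,98.4,115],-3.8)
im=optics.read_camera('top');crop(im,130,130,270,270,5,'pics/t3.png')
im=optics.read_camera('scene');crop(im,190,60,330,210,4,'pics/s3.png')
"
```

```text
t 5.97 pos [489.8  25.2 181.9] q [ 0.0067  0.0339  0.9994 -0.0065] F [-0.2  0.  -0.3] M [-0.06  0.08 -0.07] w 14.1 j [-0.105  0.162 -0.274  1.121 -0.012 -0.037]
tooldelta [ 0.6 74.2 66. ] norm 99.3 yaw -3.89 tilt z axis [  0.74  -0.77 -57.29] turn needed -0.09
```

View pics/s3.png

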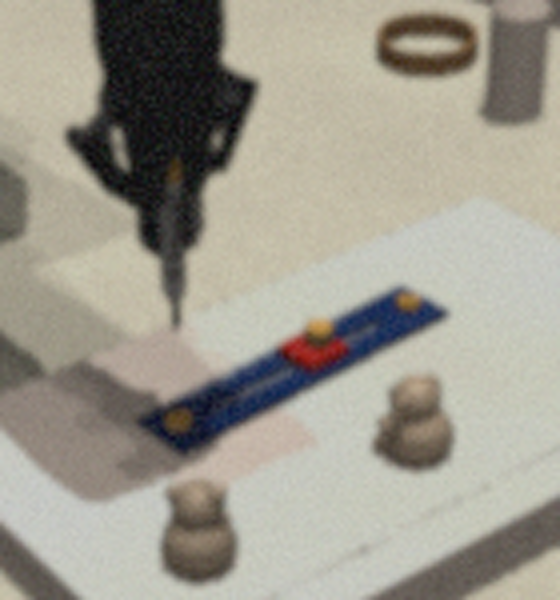

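View pics/t3.png

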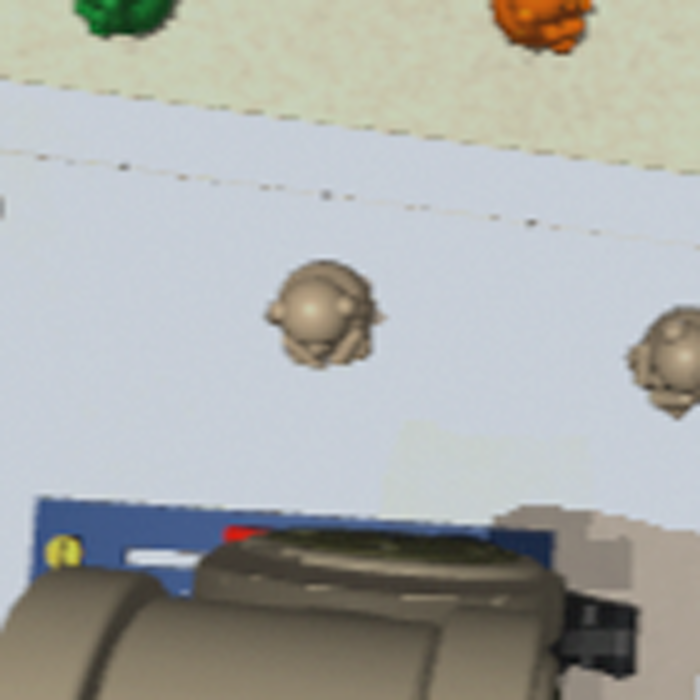

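```bash
cat >> h.py <<'E'
def Rm(q): return Ro.from_quat([q[1],q[2],q[3],q[0]]).as_matrix()
PT=Rm([0.0019,0.1129,0.9936,-0.0046]).T@(np.array([537.7,-336.3,6])-[537.8,-336.1,65.5])
PA=Rm([0.0019,0.1129,0.9936,-0.0046]).T@np.array([0,0,1.])
G=np.array([497.0,128.2,45]);gy=np.array([np.sin(np.radians(3.8)),np.cos(np.radians(3.8)),0]);gx=np.array([gy[1],-gy[0],0])
def tip(show=True):
    s=robot.sense();R=Rm(s['orientation']);t=s['tool_pos']+R@PT;a=R@PA
    d=t-G
    if show: print("tip",np.round(t,1),"gauge x,y,z",np.round([d@gx,d@gy,d[2]],1),"axis tilt deg",np.round(np.degrees(a[:2]),2))
    return t
def gotip(x,y,z):
    s=st();R=Rm(s['orientation']);t=tip();d=R.T@(G+gx*x+gy*y+[0,0,z]-t)
    yaw=np.degrees(np.arctan2(-R[0,1],R[1,1]))
    print("tooldelta",np.round(d,1),"yaw",round(yaw,2))
E
python3 -c "
from h import *
gotip(0,-30,20)
t=tip();print(w2p('scene',t),(177.5)/4-.5+190,327.5/4-.5+60)
"
```

```text
t 6.07 pos [490.7  23.1 181.9] q [ 0.007   0.0349  0.9993 -0.007 ] F [-0.1  0.3 -1. ] M [0.04 0.03 0.01] w 14.2 j [-0.109  0.163 -0.273  1.12  -0.013 -0.039]
tip [491.2  22.5 122.4] gauge x,y,z [   1.2 -105.8   77.4] axis tilt deg [-0.54  0.31]
tooldelta [ 2.3 76.6 56.4] yaw -4.01
tip [491.2  22.5 122.4] gauge x,y,z [   1.2 -105.8   77.4] axis tilt deg [-0.54  0.31]
[233.61031557 143.16331497] 233.875 141.375
```

{"name": "play_rows", "arguments": {"plan": [[0,0,15,5,0],[0,0.5,25,10,0],[0,0.5,18,14,0],[0,0.5,6,14,0],[0,0,0,8,0],[0,0,0,0,0]]}}

```text
t: 6.57
tool_pos: [500.4, 80.6, 130.8]
orientation: [0.011, 0.041, 0.999, -0.009]
ft_force: [-1.0, 0.2, -0.6]
width: 14.1
```

```bash
python3 -c "
from h import *
gotip(0,-30,8)
im=optics.read_camera('top');crop(im,130,200,250,270,6,'pics/t4.png')
im=optics.read_camera('scene');crop(im,205,90,315,190,7,'pics/s4.png')
"
```

```text
t 6.57 pos [500.4  80.6 130.8] q [ 0.0108  0.0407  0.9991 -0.0085] F [-1.   0.2 -0.6] M [-0.03  0.04  0.01] w 14.1 j [ 0.012  0.223 -0.33   0.998 -0.018  0.093]
tip [501.3  79.9  71.3] gauge x,y,z [  7.5 -47.9  26.3] axis tilt deg [-0.96  0.51]
tooldelta [ 8.2 18.1 17.8] yaw -4.67
```

View pics/s4.png

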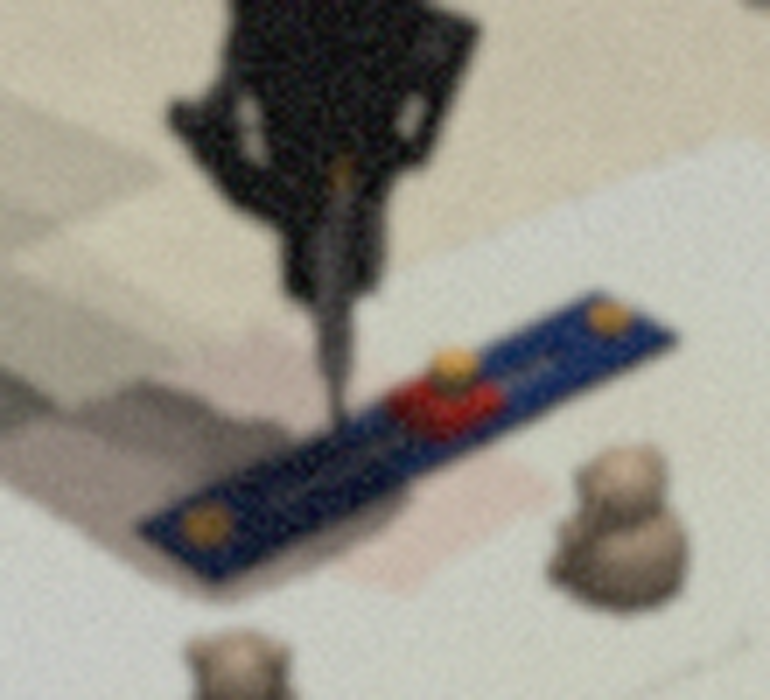

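View pics/t4.png

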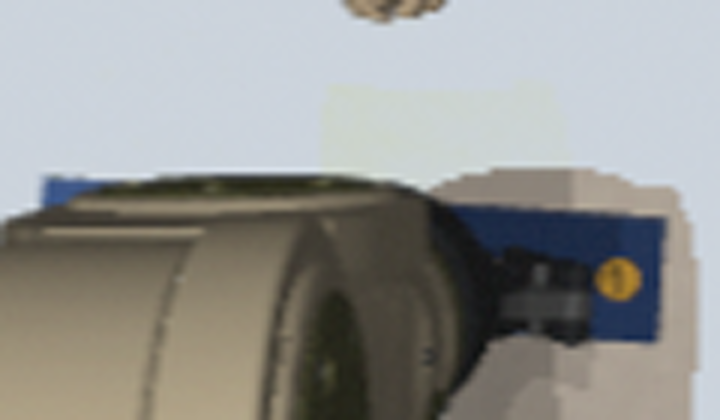

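{"name": "play_rows", "arguments": {"plan": [[0,5,6,3,0.4],[0,2,6,3,0.4],[0,0,2,2,0],[0,0,0,0,0]]}}

```text
t: 7.0
tool_pos: [496.9, 93.3, 125.6]
orientation: [0.014, 0.051, 0.999, -0.008]
ft_force: [0.0, -0.5, -1.0]
width: 14.1
```

```bash
python3 -c "
from h import *
print(w2p('scene',[501.3,79.9,71.3]))
gotip(0,-30,8)
im=optics.read_camera('scene');crop(im,205,90,315,190,7,'pics/s5.png')
gotip(0,-30,8)
t=tip();print(w2p('scene',t))
"
```

```text
[252.78170923 152.11656997]
t 7.0 pos [496.9  93.3 125.6] q [ 0.0136  0.0513  0.9986 -0.0084] F [ 0.  -0.5 -1. ] M [ 0.02  0.02 -0.01] w 14.1 j [ 0.038  0.221 -0.346  0.978 -0.019  0.141]
tip [498.2  92.6  66.1] gauge x,y,z [  3.5 -35.4  21.1] axis tilt deg [-1.28  0.51]
tooldelta [ 4.1  5.5 12.9] yaw -5.89
t 7.05 pos [497.   93.3 125.8] q [ 0.0137  0.0512  0.9986 -0.0084] F [-0.2  1.  -1.4] M [ 0.09  0.05 -0.03] w 13.9 j [ 0.038  0.221 -0.346  0.979 -0.019  0.14 ]
tip [498.3  92.5  66.3] gauge x,y,z [  3.7 -35.5  21.3] axis tilt deg [-1.3   0.51]
tooldelta [ 4.2  5.6 13.1] yaw -5.88
tip [498.3  92.5  66.3] gauge x,y,z [  3.7 -35.5  21.3] axis tilt deg [-1.3   0.51]
[255.34013955 151.31350278]
```

View pics/s5.png

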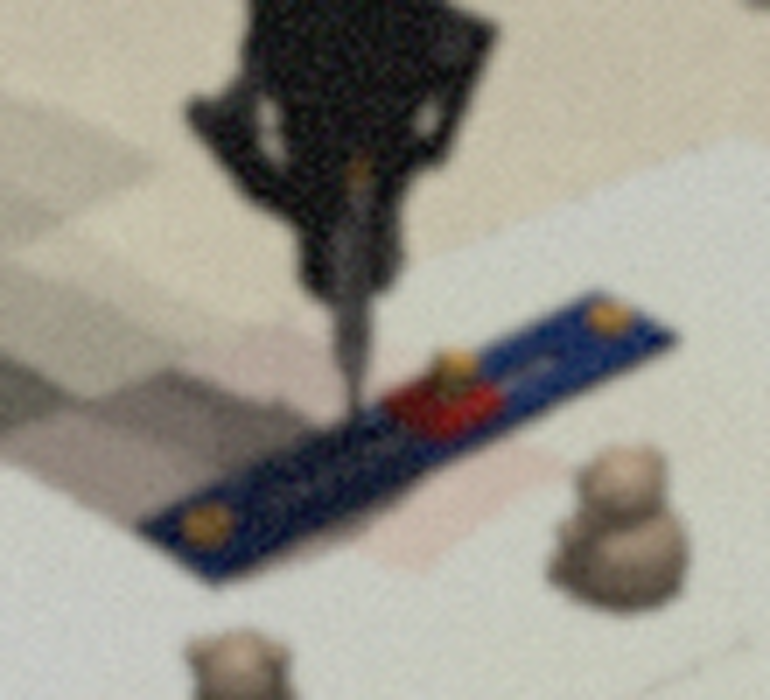

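```bash
python3 -c "
from h import *
im=cv2.imread('pics/s5.png')
crop2=im[80:480,250:480];cv2.imwrite('pics/s5z.png',cv2.resize(np.clip(crop2*1.0*1.5,0,255).astype('uint8'),None,fx=1.5,fy=1.5))
s=robot.sense();t=tip();a=Rm(s['orientation'])@PA
for h in(0,26,34,106,118):
  p=w2p('scene',t+h*a);print(h,p,(p-[205,90]+.5)*7-.5,((p-[205,90]+.5)*7-.5-[250,80])*1.5)
p=w2p('scene',s['tool_pos']);print(((p-[205,90]+.5)*7-.5-[250,80])*1.5)
"
```

```text
tip [498.3  92.5  66.3] gauge x,y,z [  3.7 -35.5  21.3] axis tilt deg [-1.3   0.51]
0 [255.34013955 151.31350278] [355.38097688 432.19451946] [158.07146532 528.29177919]
26 [255.04270115 143.1102493 ] [353.29890806 374.77174509] [154.94836209 442.15761763]
34 [254.94951962 140.54033313] [352.64663731 356.78233193] [153.96995597 415.1734979 ]
106 [254.07361751 116.38324073] [346.5153226  187.68268508] [144.7729839  161.52402762]
118 [253.92077634 112.16793131] [345.44543438 158.17551916] [143.16815157 117.26327874]
[151.59851421 327.3844985 ]
```

View pics/s5z.png

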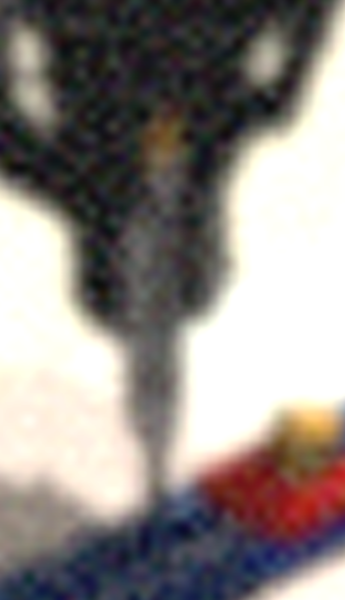

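{"name": "play_rows", "arguments": {"plan": [[0,3,2,2,-0.5],[0,1.5,2,2,-0.5],[0,0,0,2,-0.5],[0,0,0,2,-0.3]]}}

```text
t: 7.38
tool_pos: [493.4, 98.1, 118.1]
orientation: [0.015, 0.034, 0.999, -0.009]
ft_force: [0.7, -0.4, -1.4]
width: 14.0
```

```bash
python3 -c "
from h import *
gotip(0,-30,7)
"
```

```text
t 7.38 pos [493.4  98.1 118.1] q [ 0.0147  0.0337  0.9993 -0.0086] F [ 0.7 -0.4 -1.4] M [ 0.02 -0.    0.03] w 14.0 j [ 0.048  0.221 -0.366  0.956 -0.02   0.116]
tip [494.8  97.4  58.6] gauge x,y,z [ -0.1 -30.9  13.6] axis tilt deg [-1.4   0.53]
tooldelta [0.1 1.  6.6] yaw -3.88
```

{"name": "play_rows", "arguments": {"plan": [[0,0,0,3,0],[0,0,0,2.5,0],[0,0,0,0.5,0]]}}

```text
t: 7.63
tool_pos: [493.3, 98.1, 111.0]
orientation: [0.014, 0.033, 0.999, -0.009]
ft_force: [0.1, -0.8, -0.1]
width: 14.3
```

```bash
python3 -c "
from h import *
gotip(0,-30,2)
"
```

```text
t 7.63 pos [493.3  98.1 111. ] q [ 0.0144  0.0334  0.9993 -0.0087] F [ 0.1 -0.8 -0.1] M [ 0.01  0.05 -0.01] w 14.3 j [ 0.048  0.227 -0.377  0.939 -0.02   0.115]
tip [494.7  97.3  51.5] gauge x,y,z [ -0.2 -31.    6.5] axis tilt deg [-1.37  0.53]
tooldelta [-0.1  1.1  4.5] yaw -3.84
```

{"name": "play_rows", "arguments": {"plan": [[0,0,0,1.5,0],[0,0,0,0.8,0]]}}

```text
t: 7.8
tool_pos: [493.3, 97.9, 108.2]
orientation: [0.014, 0.033, 0.999, -0.009]
ft_force: [0.4, -0.5, -0.8]
width: 14.1
```

{"name": "play_rows", "arguments": {"plan": [[0,0,0,1,0]]}}

```text
t: 7.88
tool_pos: [493.4, 97.8, 107.1]
orientation: [0.014, 0.034, 0.999, -0.009]
ft_force: [0.1, -0.3, -0.5]
width: 14.4
```

```bash
python3 -c "
from h import *
gotip(0,-30,2)
"
```

```text
t 7.88 pos [493.4  97.8 107.1] q [ 0.0142  0.0335  0.9993 -0.0087] F [ 0.1 -0.3 -0.5] M [ 0.    0.03 -0.  ] w 14.4 j [ 0.048  0.231 -0.382  0.93  -0.02   0.115]
tip [494.8  97.1  47.6] gauge x,y,z [ -0.1 -31.2   2.6] axis tilt deg [-1.35  0.54]
tooldelta [-0.1  1.2  0.6] yaw -3.86
```

{"name": "play_rows", "arguments": {"plan": [[0,0,0,1.2,0]]}}

```text
t: 7.97
tool_pos: [493.5, 97.8, 105.8]
orientation: [0.014, 0.034, 0.999, -0.009]
ft_force: [0.5, -0.1, -0.3]
width: 14.4
```

{"name": "play_rows", "arguments": {"plan": [[0,0,3,0,0],[0,0,3,0,0],[0,0,3,0,0],[0,0,2,0,0]]}}

```text
t: 8.3
tool_pos: [494.4, 109.3, 105.5]
orientation: [0.014, 0.034, 0.999, -0.009]
ft_force: [0.9, -0.2, -1.6]
width: 14.0
```

```bash
python3 -c "
from h import *
gotip(0,-7,1)
"
```

```text
t 8.3 pos [494.4 109.3 105.5] q [ 0.0141  0.0341  0.9993 -0.0087] F [ 0.9 -0.2 -1.6] M [0.01 0.07 0.02] w 14.0 j [ 0.071  0.239 -0.376  0.929 -0.02   0.139]
tip [495.7 108.5  46. ] gauge x,y,z [  0.  -19.7   1. ] axis tilt deg [-1.34  0.54]
tooldelta [ 0.  12.7 -0.2] yaw -3.92
```

{"name": "play_rows", "arguments": {"plan": [[0,0,3,0,0],[0,0,3,0,0],[0,0,2,0,0],[0,0,1,0,0]]}}

```text
t: 8.63
tool_pos: [495.2, 120.0, 105.5]
orientation: [0.014, 0.034, 0.999, -0.009]
ft_force: [0.1, 0.4, -0.6]
width: 14.5
```

{"name": "play_rows", "arguments": {"plan": [[0,0,1,0,0]]}}

```text
t: 8.72
tool_pos: [495.3, 121.3, 105.6]
orientation: [0.014, 0.033, 0.999, -0.009]
ft_force: [-0.9, 1.1, -1.2]
width: 13.8
```

{"name": "play_rows", "arguments": {"plan": [[0,0,1,0,0]]}}

```text
t: 8.8
tool_pos: [495.4, 122.4, 105.6]
orientation: [0.015, 0.033, 0.999, -0.009]
ft_force: [0.0, -2.0, -0.4]
width: 13.9
```

```bash
python3 -c "
from h import *
gotip(0,-7,1)
"
```

```text
t 8.8 pos [495.4 122.4 105.6] q [ 0.0145  0.0333  0.9993 -0.0087] F [ 0.  -2.  -0.4] M [-0.39  0.09  0.03] w 13.9 j [ 0.097  0.246 -0.367  0.932 -0.021  0.164]
tip [496.8 121.6  46.1] gauge x,y,z [ 0.3 -6.6  1.1] axis tilt deg [-1.39  0.53]
tooldelta [ 0.3 -0.4  0.1] yaw -3.83
```

{"name": "play_rows", "arguments": {"plan": [[0,0,0.5,0.8,0]]}}

```text
t: 8.88
tool_pos: [495.6, 122.5, 104.9]
orientation: [0.015, 0.033, 0.999, -0.009]
ft_force: [0.1, -2.6, 2.0]
width: 13.7
```

{"name": "play_rows", "arguments": {"plan": [[0,0,0.4,1,0]]}}

```text
t: 8.97
tool_pos: [495.8, 122.5, 104.1]
orientation: [0.015, 0.034, 0.999, -0.01]
ft_force: [-1.2, -1.8, 3.4]
width: 14.4
```

```bash
python3 -c "
from h import *
gotip(0,-7,0)
"
```

```text
t 8.97 pos [495.8 122.5 104.1] q [ 0.0148  0.0335  0.9993 -0.0099] F [-1.2 -1.8  3.4] M [-0.48  0.23  0.02] w 14.4 j [ 0.099  0.248 -0.368  0.928 -0.023  0.166]
tip [497.2 121.6  44.6] gauge x,y,z [ 0.6 -6.6 -0.4] axis tilt deg [-1.42  0.67]
tooldelta [ 0.6 -0.4 -0.4] yaw -3.86
```

{"name": "play_rows", "arguments": {"plan": [[0,0.2,0.3,1.5,0]]}}

```text
t: 9.05
tool_pos: [495.9, 122.5, 103.1]
orientation: [0.015, 0.034, 0.999, -0.01]
ft_force: [-1.5, -2.1, 7.0]
width: 14.3
```

{"name": "play_rows", "arguments": {"plan": [[0,0.2,0.3,1.5,0]]}}

```text
t: 9.13
tool_pos: [496.0, 122.5, 102.3]
orientation: [0.016, 0.034, 0.999, -0.01]
ft_force: [-2.4, -1.5, 8.4]
width: 14.4
```

```bash
python3 -c "
from h import *
gotip(0,-7,0)
"
```

```text
t 9.13 pos [496.  122.5 102.3] q [ 0.0157  0.0338  0.9993 -0.0104] F [-2.4 -1.5  8.4] M [-0.49  0.68 -0.04] w 14.4 j [ 0.1    0.249 -0.372  0.922 -0.025  0.167]
tip [497.5 121.6  42.8] gauge x,y,z [ 1.  -6.6 -2.2] axis tilt deg [-1.51  0.73]
tooldelta [ 0.9 -0.5 -2.2] yaw -3.89
```

{"name": "play_rows", "arguments": {"plan": [[0,0.6,0.3,1.5,0]]}}

```text
t: 9.22
tool_pos: [495.9, 122.5, 101.6]
orientation: [0.016, 0.034, 0.999, -0.011]
ft_force: [-1.9, -2.8, 9.4]
width: 14.2
```

{"name": "play_rows", "arguments": {"plan": [[0,0.5,0.3,1.5,0]]}}

```text
t: 9.3
tool_pos: [496.0, 122.6, 101.2]
orientation: [0.017, 0.034, 0.999, -0.011]
ft_force: [-2.6, -2.3, 9.6]
width: 14.3
```

```bash
python3 -c "
from h import *
gotip(0,-7,0)
"
```

```text
t 9.3 pos [496.  122.6 101.2] q [ 0.0171  0.0342  0.9992 -0.0108] F [-2.6 -2.3  9.6] M [-0.54  0.78 -0.05] w 14.3 j [ 0.101  0.248 -0.376  0.916 -0.026  0.168]
tip [497.6 121.5  41.7] gauge x,y,z [ 1.1 -6.6 -3.3] axis tilt deg [-1.67  0.79]
tooldelta [ 1.  -0.5 -3.3] yaw -3.94
```

{"name": "play_rows", "arguments": {"plan": [[0,0.7,0.3,2.5,0]]}}

```text
t: 9.38
tool_pos: [495.9, 122.6, 100.1]
orientation: [0.018, 0.034, 0.999, -0.011]
ft_force: [-3.0, -2.3, 12.3]
width: 14.2
```

{"name": "play_rows", "arguments": {"plan": [[0,0.6,0.3,2.5,0]]}}

```text
t: 9.47
tool_pos: [495.9, 122.5, 98.9]
orientation: [0.019, 0.035, 0.999, -0.011]
ft_force: [-3.5, -2.2, 8.6]
width: 13.8
```

```bash
python3 -c "
from h import *
gotip(0,-7,0)
"
```

```text
t 9.47 pos [495.9 122.5  98.9] q [ 0.0188  0.0345  0.9992 -0.0113] F [-3.5 -2.2  8.6] M [-0.59  0.83  0.01] w 13.8 j [ 0.101  0.248 -0.383  0.906 -0.027  0.17 ]
tip [497.7 121.5  39.4] gauge x,y,z [ 1.2 -6.7 -5.6] axis tilt deg [-1.86  0.85]
tooldelta [ 1.  -0.4 -5.6] yaw -3.98
```

{"name": "play_rows", "arguments": {"plan": [[0,0.3,0.2,0,0]]}}

```text
t: 9.55
tool_pos: [495.7, 122.6, 99.8]
orientation: [0.019, 0.035, 0.999, -0.011]
ft_force: [-2.4, -1.3, 10.3]
width: 13.9
```

```bash
python3 -c "
from h import *
gotip(0,-7,0)
"
```

```text
t 9.55 pos [495.7 122.6  99.8] q [ 0.0193  0.0347  0.9991 -0.0114] F [-2.4 -1.3 10.3] M [-0.41  0.77 -0.03] w 13.9 j [ 0.102  0.246 -0.383  0.907 -0.028  0.171]
tip [497.7 121.5  40.3] gauge x,y,z [ 1.1 -6.7 -4.7] axis tilt deg [-1.92  0.86]
tooldelta [ 0.9 -0.4 -4.7] yaw -4.0
```

{"name": "play_rows", "arguments": {"plan": [[0,0.7,0.3,3,0]]}}

```text
t: 9.63
tool_pos: [495.7, 122.6, 98.4]
orientation: [0.02, 0.035, 0.999, -0.012]
ft_force: [-2.7, -1.2, 7.2]
width: 14.2
```

```bash
python3 -c "
from h import *
gotip(0,-7,0)
"
```

```text
t 9.63 pos [495.7 122.6  98.4] q [ 0.0202  0.0349  0.9991 -0.0116] F [-2.7 -1.2  7.2] M [-0.54  0.62 -0.04] w 14.2 j [ 0.102  0.246 -0.387  0.901 -0.028  0.171]
tip [497.7 121.4  38.9] gauge x,y,z [ 1.2 -6.7 -6.1] axis tilt deg [-2.03  0.89]
tooldelta [ 0.9 -0.4 -6.1] yaw -4.02
```

{"name": "play_rows", "arguments": {"plan": [[0,0.7,0.3,2.5,0]]}}

```text
t: 9.72
tool_pos: [495.4, 122.6, 96.6]
orientation: [0.021, 0.035, 0.999, -0.012]
ft_force: [-1.4, -1.9, 3.0]
width: 14.0
```

```bash
python3 -c "
from h import *
gotip(0,-7,0)
"
```

```text
t 9.72 pos [495.4 122.6  96.6] q [ 0.0209  0.035   0.9991 -0.0118] F [-1.4 -1.9  3. ] M [-0.5   0.26 -0.06] w 14.0 j [ 0.102  0.246 -0.392  0.895 -0.029  0.172]
tip [497.5 121.4  37.1] gauge x,y,z [ 1.  -6.7 -7.9] axis tilt deg [-2.1   0.92]
tooldelta [ 0.7 -0.4 -7.9] yaw -4.04
```

{"name": "play_rows", "arguments": {"plan": [[0,0,-0.2,-5,0],[0,0,-0.3,-8,0],[0,0,-0.3,-15,0],[0,0,0,-25,0],[0,0,0,-25,0],[0,0,0,-15,0]]}}

```text
t: 10.22
tool_pos: [488.2, 124.8, 189.9]
orientation: [0.016, 0.035, 0.999, -0.01]
ft_force: [-0.3, 0.5, -1.1]
width: 14.2
```

```bash
python3 -c "
from h import *
gotip(0,-7,0)
go([537.8,-336.1,180],-13)
im=optics.read_camera('top');crop(im,130,200,250,270,6,'pics/t6.png')
im=optics.read_camera('scene');crop(im,205,60,315,190,4,'pics/s6.png')
t=tip();a=Rm(robot.sense()['orientation'])@PA
for h in (0,26,118,): print((w2p('scene',t+h*a)-[205,60]+.5)*4-.5)
"
```

```text
t 10.22 pos [488.2 124.8 189.9] q [ 0.0164  0.0351  0.9992 -0.0101] F [-0.3  0.5 -1.1] M [ 0.04 -0.   -0.04] w 14.2 j [ 0.106  0.171 -0.243  1.127 -0.025  0.176]
tip [489.8 123.9 130.5] gauge x,y,z [-6.9 -4.8 85.5] axis tilt deg [-1.6   0.71]
tooldelta [-4.  -0.5 85.7] yaw -4.05
t 10.22 pos [488.2 124.8 189.9] q [ 0.0164  0.0351  0.9992 -0.0101] F [-0.3  0.5 -1.1] M [ 0.04 -0.   -0.04] w 14.2 j [ 0.106  0.171 -0.243  1.127 -0.025  0.176]
tooldelta [ -81.3 -456.    21.4] norm 463.7 yaw -4.05 tilt z axis [  1.84  -1.23 -57.25] turn needed 8.95
tip [491.6 124.  131.2] gauge x,y,z [-5.1 -4.5 86.2] axis tilt deg [-1.82  0.7 ]
[226.89824431 262.55108499]
[225.85290102 227.52524574]
[221.90832662  95.35619569]
```

View pics/s6.png

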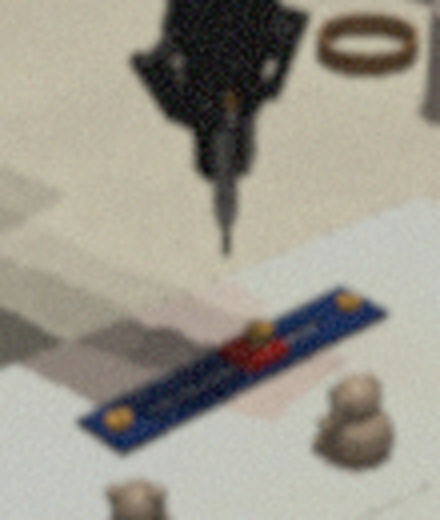

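{"name": "play_rows", "arguments": {"plan": [[0,-4,-18,0,0.9],[0,-9,-36,0,0.9],[0,-10,-39,0,0.9],[0,-10,-39,0,0.9],[0,-10,-39,0,0.9],[0,-10,-39,0,0.9],[0,-10,-39,0,0.9],[0,-10,-39,0,0.9],[0,-10,-39,0,0.9],[0,-10,-39,0,0.9],[0,-9,-36,0,0],[0,-4,-16,0,0]]}}

```text
t: 11.32
tool_pos: [527.8, -314.7, 183.5]
orientation: [0.013, 0.111, 0.994, -0.002]
ft_force: [0.2, 0.2, -1.3]
width: 14.4
```

{"name": "play_rows", "arguments": {"plan": [[0,0,0,0,0]]}}

```text
t: 11.4
tool_pos: [527.2, -318.6, 181.3]
orientation: [0.013, 0.113, 0.994, -0.002]
ft_force: [1.0, -0.1, -1.0]
width: 14.0
```

```bash
cat >> h.py <<'E'
H=np.array([537.7,-336.3,0])
def gorack(z,yaw=-13):
    s=st();R=Rm(s['orientation']);t=tip();d=R.T@(H+[0,0,z]-t)
    y=np.degrees(np.arctan2(-R[0,1],R[1,1]))
    print("err",np.round(H[:2]-t[:2],1),"tooldelta",np.round(d,1),"yaw",round(y,2))
E
python3 -c "
from h import *
gorack(60)
"
```

```text
t 11.4 pos [ 527.2 -318.6  181.3] q [ 0.0126  0.1131  0.9935 -0.0019] F [ 1.  -0.1 -1. ] M [ 0.01  0.01 -0.01] w 14.0 j [-0.679  0.39   0.033  1.191  0.01  -0.452]
tip [ 528.4 -318.6  121.9] gauge x,y,z [  60.9 -443.8   76.9] axis tilt deg [-1.25 -0.17]
err [  9.3 -17.7] tooldelta [-11.5 -15.1  62.2] yaw -12.99
```

{"name": "play_rows", "arguments": {"plan": [[0,-5,-7,10,0],[0,-5,-6,12,0],[0,-1,-2,12,0],[0,0,0,8,0],[0,0,0,3,0],[0,0,0,0,0]]}}

```text
t: 11.9
tool_pos: [534.8, -332.6, 125.5]
orientation: [0.009, 0.112, 0.994, 0.002]
ft_force: [0.1, -0.2, -0.6]
width: 13.7
```

```bash
python3 -c "
from h import *
gorack(52)
"
```

```text
t 11.9 pos [ 534.8 -332.6  125.5] q [0.0088 0.112  0.9937 0.0019] F [ 0.1 -0.2 -0.6] M [0.   0.04 0.05] w 13.7 j [-0.69   0.454 -0.009  1.095  0.013 -0.465]
tip [ 535.6 -332.1   66. ] gauge x,y,z [  69.  -456.7   21. ] axis tilt deg [-0.87 -0.65]
err [ 2.1 -4.2] tooldelta [-2.8 -3.7 14. ] yaw -12.86
```

{"name": "play_rows", "arguments": {"plan": [[0,-2.5,-3.5,3,0],[0,0,0,3,0],[0,0,0,2,0],[0,0,0,0,0]]}}

```text
t: 12.23
tool_pos: [537.6, -334.4, 117.1]
orientation: [0.009, 0.11, 0.994, 0.002]
ft_force: [-0.6, -0.6, -1.3]
width: 13.8
```

```bash
python3 -c "
from h import *
gorack(45)
im=optics.read_camera('top');crop(im,330,170,450,270,6,'pics/t7.png')
im=optics.read_camera('scene');crop(im,60,170,180,290,6,'pics/s7.png')
gorack(45)
"
```

```text
t 12.23 pos [ 537.6 -334.4  117.1] q [0.0088 0.1102 0.9939 0.0021] F [-0.6 -0.6 -1.3] M [ 0.05 -0.02  0.  ] w 13.8 j [-0.689  0.466 -0.012  1.081  0.013 -0.468]
tip [ 538.4 -333.9   57.6] gauge x,y,z [  71.9 -458.4   12.6] axis tilt deg [-0.87 -0.68]
err [-0.7 -2.4] tooldelta [ 0.3 -2.6 12.6] yaw -12.66
t 12.33 pos [ 537.7 -334.6  117.6] q [0.009  0.1103 0.9939 0.002 ] F [ 1.  -0.2 -0.8] M [-0.02  0.01 -0.04] w 14.1 j [-0.69   0.465 -0.011  1.081  0.013 -0.468]
tip [ 538.5 -334.1   58.1] gauge x,y,z [  72.  -458.5   13.1] axis tilt deg [-0.89 -0.66]
err [-0.8 -2.2] tooldelta [ 0.5 -2.4 13.1] yaw -12.66
```

View pics/s7.png

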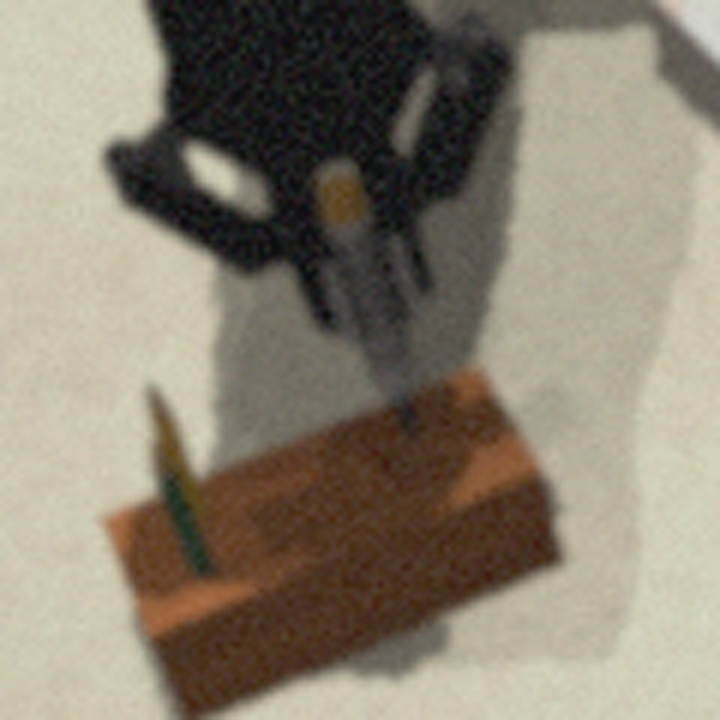

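{"name": "play_rows", "arguments": {"plan": [[0,0.4,-2.2,4,0],[0,0,0,5,0],[0,0,0,3,0],[0,0,0,1,0]]}}

```text
t: 12.67
tool_pos: [537.7, -337.6, 105.2]
orientation: [0.01, 0.11, 0.994, 0.001]
ft_force: [0.3, -0.5, -1.8]
width: 14.4
```

```bash
python3 -c "
from h import *
gorack(35)
"
```

```text
t 12.67 pos [ 537.7 -337.6  105.2] q [0.0104 0.1104 0.9938 0.001 ] F [ 0.3 -0.5 -1.8] M [0.03 0.05 0.01] w 14.4 j [-0.693  0.474 -0.029  1.051  0.013 -0.472]
tip [ 538.7 -337.3   45.7] gauge x,y,z [  72.4 -461.7    0.7] axis tilt deg [-1.04 -0.53]
err [-1.  1.] tooldelta [ 1.4  0.7 10.7] yaw -12.67
```

{"name": "play_rows", "arguments": {"plan": [[0,1.2,0.7,3,0],[0,0,0,3,0],[0,0,0,3,0],[0,0,0,0,0]]}}

```text
t: 13.0
tool_pos: [536.3, -336.5, 94.6]
orientation: [0.01, 0.111, 0.994, 0.001]
ft_force: [-0.3, -0.2, -1.7]
width: 14.2
```

```bash
python3 -c "
from h import *
gorack(25)
"
```

```text
t 13.0 pos [ 536.3 -336.5   94.6] q [0.01   0.1106 0.9938 0.0013] F [-0.3 -0.2 -1.7] M [ 0.02  0.05 -0.02] w 14.2 j [-0.693  0.479 -0.049  1.028  0.013 -0.472]
tip [ 537.2 -336.1   35.1] gauge x,y,z [  70.9 -460.6   -9.9] axis tilt deg [-1.   -0.57]
err [ 0.5 -0.2] tooldelta [-0.3 -0.1 10.1] yaw -12.7
```

{"name": "play_rows", "arguments": {"plan": [[0,-0.3,0,3,0],[0,0,0,3,0],[0,0,0,3,0],[0,0,0,1,0]]}}

```text
t: 13.33
tool_pos: [537.0, -336.6, 83.7]
orientation: [0.01, 0.111, 0.994, 0.001]
ft_force: [0.5, 0.2, -1.3]
width: 14.0
```

```bash
python3 -c "
from h import *
gorack(8)
"
```

```text
t 13.33 pos [ 537.  -336.6   83.7] q [0.0101 0.1106 0.9938 0.0012] F [ 0.5  0.2 -1.3] M [-0.02  0.06  0.02] w 14.0 j [-0.693  0.488 -0.062  1.005  0.013 -0.471]
tip [ 537.9 -336.2   24.2] gauge x,y,z [  71.6 -460.7  -20.8] axis tilt deg [-1.01 -0.56]
err [-0.2 -0.1] tooldelta [ 0.5 -0.2 16.2] yaw -12.69
```

In both holes, no side force. Continue down.

{"name": "play_rows", "arguments": {"plan": [[0,0.5,0,3,0],[0,0,0,3,0],[0,0,0,3,0],[0,0,0,3,0],[0,0,0,1,0]]}}

```text
t: 13.75
tool_pos: [536.8, -336.5, 69.2]
orientation: [0.01, 0.111, 0.994, 0.001]
ft_force: [-0.3, -0.0, -1.6]
width: 14.3
```

```bash
python3 -c "
from h import *
gorack(7)
"
```

```text
t 13.75 pos [ 536.8 -336.5   69.2] q [0.0102 0.1105 0.9938 0.0012] F [-0.3 -0.  -1.6] M [-0.03 -0.04 -0.02] w 14.3 j [-0.693  0.499 -0.082  0.973  0.013 -0.471]
tip [ 537.8 -336.1    9.7] gauge x,y,z [  71.4 -460.6  -35.3] axis tilt deg [-1.01 -0.56]
err [-0.1 -0.2] tooldelta [ 0.1 -0.2  2.7] yaw -12.69
```

{"name": "play_rows", "arguments": {"plan": [[0,0,0,2,0]]}}

```text
t: 13.83
tool_pos: [536.9, -336.5, 67.1]
orientation: [0.01, 0.111, 0.994, 0.001]
ft_force: [-0.6, -0.1, -0.4]
width: 14.2
```

{"name": "play_rows", "arguments": {"plan": [[0,0,0,1,0]]}}

```text
t: 13.92
tool_pos: [536.7, -336.4, 65.7]
orientation: [0.01, 0.111, 0.994, 0.001]
ft_force: [0.3, -0.8, -0.6]
width: 14.3
```

{"name": "play_rows", "arguments": {"plan": [[16,0,0,0.3,0],[25,0,0,0,0],[40,0,0,0,0],[45,0,0,0,0],[45,0,0,0,0]], "newtons": 30}}

```text
t: 14.33
tool_pos: [537.4, -337.0, 66.2]
orientation: [0.011, 0.111, 0.994, 0.001]
ft_force: [-0.9, 0.2, 0.1]
width: 45.0
```

```bash
python3 -c "
from h import *
st()
im=optics.read_camera('scene');crop(im,60,170,180,290,6,'pics/s8.png')
"
```

```text
t 14.33 pos [ 537.4 -337.    66.2] q [1.080e-02 1.105e-01 9.938e-01 8.000e-04] F [-0.9  0.2  0.1] M [ 0.03 -0.01 -0.06] w 45.0 j [-0.693  0.502 -0.086  0.966  0.013 -0.471]
```

View pics/s8.png

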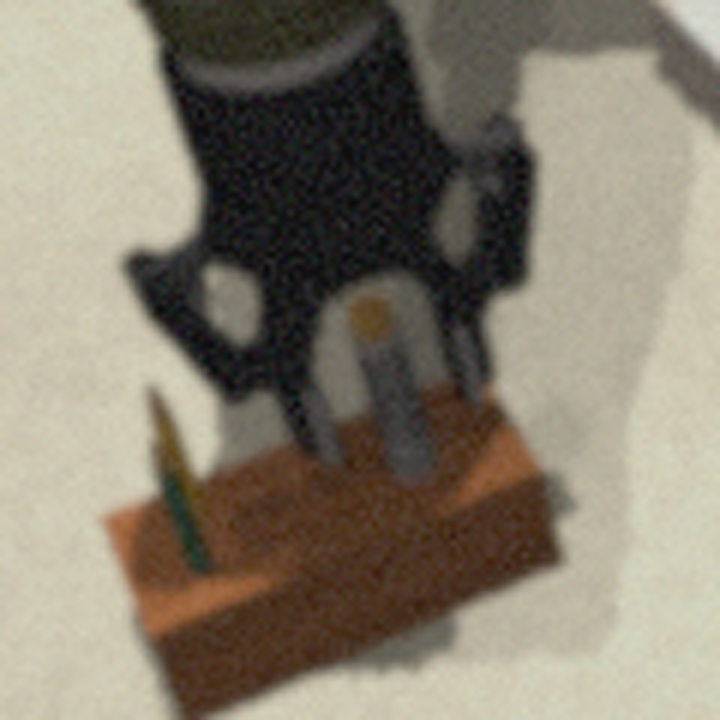

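{"name": "play_rows", "arguments": {"plan": [[45,0,0,-8,0],[45,0,0,-15,0],[45,0,0,-25,0],[45,0,0,-30,0],[45,0,0,-30,0],[45,0,0,-25,0],[45,20,0,-5,0],[45,30,0,0,0],[45,30,0,0,0],[45,20,0,0,0],[45,5,0,0,0],[45,0,0,0,0]]}}

```text
t: 15.38
tool_pos: [429.5, -313.4, 216.6]
orientation: [0.014, 0.11, 0.994, -0.002]
ft_force: [-0.1, -0.7, 0.6]
width: 45.0
```

```bash
python3 -c "
from h import *
st()
im=optics.read_camera('top');cv2.imwrite('pics/topF.png',im[:,:,::-1]);crop(im,130,140,430,265,2,'pics/t9.png')
crop(im,130,220,250,265,6,'pics/c1F.png');crop(im,350,195,440,260,8,'pics/c2F.png')
a=cv2.imread('pics/top0.png');d=cv2.absdiff(a,im[:,:,::-1].copy()).max(2);cv2.imwrite('pics/diff.png',np.clip(d*3.,0,255).astype('uint8'))
im=optics.read_camera('scene');crop(im,60,120,400,290,2,'pics/s9.png')
"
```

```text
t 15.38 pos [ 429.5 -313.4  216.6] q [ 0.0141  0.1097  0.9939 -0.0019] F [-0.1 -0.7  0.6] M [ 0.04  0.01 -0.02] w 45.0 j [-0.79   0.212 -0.124  1.209  0.015 -0.57 ]
```

View pics/c1F.png

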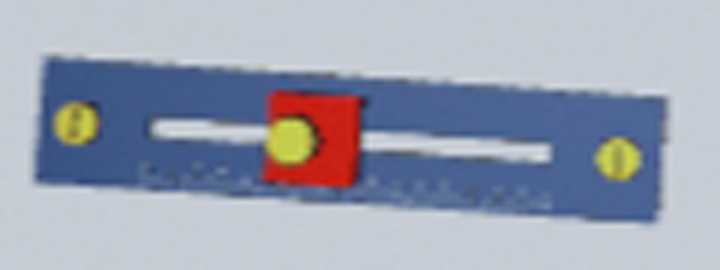

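View pics/s9.png

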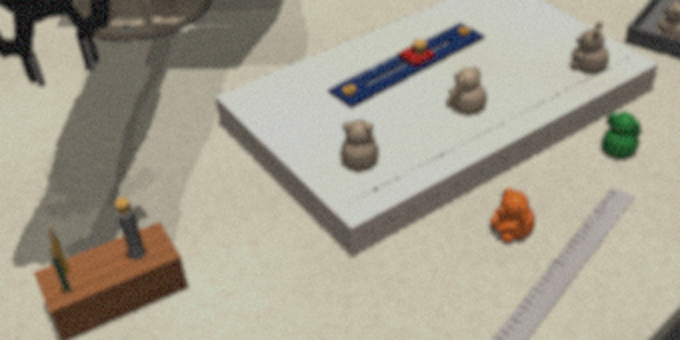

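View pics/diff.png

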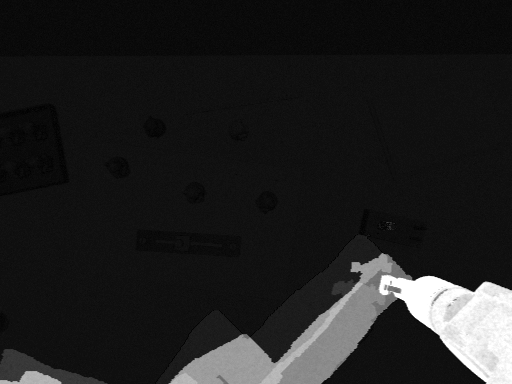

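View pics/topF.png

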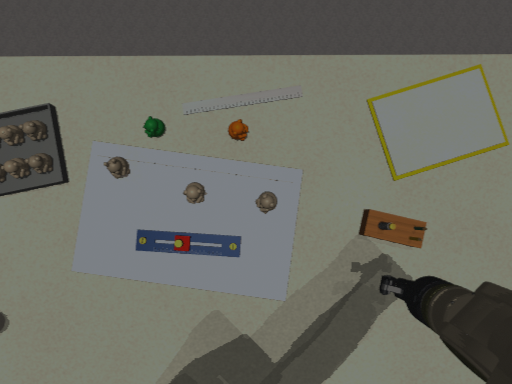

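```bash
python3 -c "
from bench import workorder
print(workorder.job_done())"
```

```text
the job is handed in; nothing more can be done
None
```

I marked the pin hole with the punch against the red stop and stood the punch back in its rack hole. The job is handed in; the last clock reading before that was about 15.4 s, and no verdict was reported.

- **Finding the stop:** I lowered the nose into the slot and moved it gently towards the stop. The contact force in y stayed below about 3 N. Contact came with the punch's axis at about y = -6.6 mm on the gauge, against about -7 mm expected from the pictures.
- **Firing:** I then pressed straight down. The force rose to about 12 N and fell to 3 N at about 7 to 8 mm of travel, which shows the trip. I lifted off straight away. The first drop, to 8.6 N, was unclear: it read 10.3 N after a short hold, so I pressed on at the same spot until the drop was plain.
- **Last checks:** Compared with the first top picture, the stop, gauge and clay animals show no visible movement. The punch stands in its hole, and the gripper is open and clear of everything.
- **Tilt and side force:** The punch leaned by up to about 2.3° by my estimate while pressing, because the moves let small tilts build up. There was also a side force across the slot of up to about 3.5 N.
- **Not seen:** The pictures are too coarse to show the mark itself.

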